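Find the rocking corner of the carving jig and shim it

ROBOT

A 6-joint arm with a two-finger parallel gripper is mounted at the origin on the work surface. World frame = base frame: x ahead of the robot, y to its left, z up, the work surface at z = 0. Lengths are in m, angles in degrees, forces in N, time in s.
With the tool pointing down it reaches from about 0.4 to 0.825 m from the base axis. Payload 7 kg.
Tool frame: the origin (TCP) lies midway between the tips of the shut fingers; the grasp point (between the pads) lies 19 mm behind it; z points along the fingers, y is the line along which they close (so a half turn about z gives the same grasp; the last joint's range is limited). The gripper opens to 88 mm and grips with 3 to 60 N. Pads are 19 mm wide; open, the fingers measure 130 mm over their backs; the gripper's body (78 mm by 193 mm) begins 47 mm behind the grasp point.
Start: joints at [81.251, 20.546, 0.682, 0, -70.136, -16.507], TCP at [0.288, 0.61, 0.195] pointing down, gripper open.
Joint ranges: [-176.03, 176.03], [-82.01, 121.73], [-58.28, 71.71], [-173.87, 95.51], [-174.79, -0.11], [-173.66, 173.66]. Speed limits (degrees/s): [136.94, 136.94, 172.46, 180, 180, 180].

INTERFACE

Orientations are given as [roll, pitch, yaw] about the fixed x, y, z axes, in that order (R = Rz(yaw) Ry(pitch) Rx(roll)).
In Python, from plant import telemetry, viewer, workorder gives the robot as it stands. The module is installed in compiled form; this text tells all that it offers.
- The arm moves only by the tool carry_out, never from a script. Its argument "rows" is a list of rows, each a list of 6 numbers: the shift along the tool's x, y, z in m, then the turn, a rotation vector about the tool's x, y, z in rad. In form: [[tx, ty, tz, ax, ay, az], ...]. A call has 1 to 8 rows; each row is the pose to reach, as a shift and turn from the pose commanded when the call began, along the tool's axes at that moment; what a row does not reach only later rows make up. A row lasts 1/8 s, in which the tool goes at most 62.5 mm and 10.7 degrees, less where a joint would pass 70% of its speed; a pose out of reach is approached as far as the arm can. A call with a gripper value outside its range is refused whole. "grip" is the gripper's target within -1 to 1 (fully open at 1, half-way at 0, shut at -1), set as the call begins (left out, the last holds). The fingers move at their own pace and stop on an object; the grip force is fixed at half the most. Time passes only in rows, so rows that repeat a pose let the fingers close. It gives the time, the measured TCP pose, the force, the opening and the grip force at its end, in the units of the state.
- telemetry.get_obs(): the state, without advancing time (a new reading comes with each control period).
- viewer.snapshot(name): name is "side" or "top"; returns the picture (480x640x3 uint8, red, green, blue); there is no depth.
- viewer.camera_info(name): a dict with "intrinsics" (3x3 intrinsics, pixels), "extrinsics" (4x4, takes a point from camera to world coordinates). Camera axes: x right, y down, z forward; pixel columns grow to the right and rows downward; lengths in m; the calibration is good to about 2 mm. A picture is of the moment at which its call begins. camera_info takes no time and is no camera call.
- workorder.close_job(): hands the job in; it is judged then, once.
The state is a dict: "clock": time; "joint_pos": joint angles; "qvel": joint speeds; "tau": joint torques, N m; "tool_pos": TCP position; "orientation": TCP orientation; "force": force on the tool from outside, world axes, zero at the start; "moment": the same for the moment, N m; "opening": finger opening in m; "gripper_force": force on a finger pad.
Only numpy, scipy, OpenCV 4.12 (cv2) and the standard library are available. Lean on these libraries where they do the work, as an engineer would, in place of code of your own. Each camera call takes 0.05 s, during which the arm holds its last target. There are 200 camera calls.

TASK

The walnut jig plate on the bench rocks on one of its four corners. Press down on the plate's corners one after another with a fingertip until you find the one that dips, then press the steel shim tab standing in the slot beside that corner down flat so that it stays down. Leave the other three shims standing, do not lift or shift the plate, and leave the other things on the bench where they are.

Things in the scene. Friction and masses are not known exactly. Their poses are not given: they have to be found in the camera images.
- plate: dark walnut jig plate, 230 (own x) x 270 (own y) x 12 mm, about 0.6 kg, loose in a fixed tray with 4 mm play. Origin: centre of its underside, z up. A carved panel, 170 x 100 mm, 17 mm high, is fixed on its middle. Four through slots near the corners, 63 mm (x) by 32 mm (y), centred at own x = -68.5 and +31.5 mm, y = +/-75 mm
- plate_center (a point): middle of the plate, level with its top face (under the carved panel). The plate lies on hidden seats under its corners: three are firm, one is 4 mm too low. There the plate dips about 3 mm under a push of 3 to 6 N at the corner spot and comes back level when let go; the firm corners do not dip
- corner_1 (a point): spot on the plate's top face to press at its -x +y corner (plate's own axes), right above the middle of the seat, on the 44 mm wide strip between the slot and the plate's edge. 43 mm (along plate y) outward of the pin of this corner's shim
- corner_2 (a point): spot on the plate's top face to press at its -x -y corner (plate's own axes), right above the middle of the seat, on the 44 mm wide strip between the slot and the plate's edge. 43 mm (along plate y) outward of the pin of this corner's shim
- corner_3 (a point): spot on the plate's top face to press at its +x +y corner (plate's own axes), right above the middle of the seat, on the 44 mm wide strip between the slot and the plate's edge. 43 mm (along plate y) outward of the pin of this corner's shim
- corner_4 (a point): spot on the plate's top face to press at its +x -y corner (plate's own axes), right above the middle of the seat, on the 44 mm wide strip between the slot and the plate's edge. 43 mm (along plate y) outward of the pin of this corner's shim
- shim_a (a joint): hinge of a bent steel shim, rad. Starts at 0 to 0.06 (tab stands up in its slot), 0.45 is fully flat. Stiff: it stays where put; takes 6 to 10 N downward near the tab's free end. Flat, its hidden toe fills the 4 mm gap of a low seat; at a firm corner it would jack the plate up askew. Match tab to corner by position
- tab_a (a point): point on top of shim_a's tab, 10 mm from the free end, mid-width. Tab: strip 22 mm wide, 44 long, 3 thick, 43 mm (plate y) inward of its corner spot, rising towards plate -x; the point starts 13 to 15 mm above the plate's top. Flat, it is 2 mm above it, 11 to 13 mm farther to plate -x, 34 mm from the hinge pin, which lies at the corner spot's plate x
- shim_b (a joint): hinge of a bent steel shim, rad. Starts at 0 to 0.06 (tab stands up in its slot), 0.45 is fully flat. Stiff: it stays where put; takes 6 to 10 N downward near the tab's free end. Flat, its hidden toe fills the 4 mm gap of a low seat; at a firm corner it would jack the plate up askew. Match tab to corner by position
- tab_b (a point): point on top of shim_b's tab, 10 mm from the free end, mid-width. Tab: strip 22 mm wide, 44 long, 3 thick, 43 mm (plate y) inward of its corner spot, rising towards plate -x; the point starts 13 to 15 mm above the plate's top. Flat, it is 2 mm above it, 11 to 13 mm farther to plate -x, 34 mm from the hinge pin, which lies at the corner spot's plate x
- shim_c (a joint): hinge of a bent steel shim, rad. Starts at 0 to 0.06 (tab stands up in its slot), 0.45 is fully flat. Stiff: it stays where put; takes 6 to 10 N downward near the tab's free end. Flat, its hidden toe fills the 4 mm gap of a low seat; at a firm corner it would jack the plate up askew. Match tab to corner by position
- tab_c (a point): point on top of shim_c's tab, 10 mm from the free end, mid-width. Tab: strip 22 mm wide, 44 long, 3 thick, 43 mm (plate y) inward of its corner spot, rising towards plate -x; the point starts 13 to 15 mm above the plate's top. Flat, it is 2 mm above it, 11 to 13 mm farther to plate -x, 34 mm from the hinge pin, which lies at the corner spot's plate x
- shim_d (a joint): hinge of a bent steel shim, rad. Starts at 0 to 0.06 (tab stands up in its slot), 0.45 is fully flat. Stiff: it stays where put; takes 6 to 10 N downward near the tab's free end. Flat, its hidden toe fills the 4 mm gap of a low seat; at a firm corner it would jack the plate up askew. Match tab to corner by position
- tab_d (a point): point on top of shim_d's tab, 10 mm from the free end, mid-width. Tab: strip 22 mm wide, 44 long, 3 thick, 43 mm (plate y) inward of its corner spot, rising towards plate -x; the point starts 13 to 15 mm above the plate's top. Flat, it is 2 mm above it, 11 to 13 mm farther to plate -x, 34 mm from the hinge pin, which lies at the corner spot's plate x
- tape_roll_mid (a point): bystander: roll of paper tape, 52 mm across, 19 mm high, lying on the carved panel; its middle
- stain_can: bystander: closed round tin, 84 mm across, 100 mm high
- tumbler: bystander: blue metal tumbler, 80 mm across, 150 mm high
- sanding_block: bystander: cork sanding block 110 x 65 x 28 mm
- screwdriver: bystander: screwdriver lying on the table
- stain_brush: bystander: flat brush lying on the table
- glue: bystander: white glue bottle, 54 mm across, 140 mm high
- offcut: bystander: dark wooden offcut 45 x 90 x 20 mm
- tray: fixed plywood tray under the plate, 262 x 302 mm, rim top 36 mm above the table, 10 mm below the plate's top face. Origin: centre of its underside, on the table; x and y along those of the plate. The plate's top face lies 46 mm above the table

How it is judged (in metres and radians):
On the way, in this order (a step that is already met when the one before it is completed fails the run):
1. with all shims still standing, the rocking corner is found: the plate dips under the finger (angle between plate's own z axis and vertical above 0.018 rad and contact force between the fingers and plate above 1 N and value of joint each of shim_a, shim_b, shim_c, shim_d below 0.2 rad), for 0.1 s.
2. a shim is pressed flat and the plate stays level, as it does only at that corner (value of joint any of shim_a, shim_b, shim_c, shim_d above 0.39 rad and angle between plate's own z axis and vertical below 0.01 rad), for 0.2 s.
At the end, for the whole second after the job is handed in: One shim is flat (above 0.39 of 0.45 rad), the other three still stand (below 0.2 rad), the plate is level within 0.010 rad (a shim pressed at a firm corner jacks it askew), at rest and within 12 mm of where it started (all of step 2 and not (value of joint each of shim_a, shim_b above 0.2 rad or value of joint each of shim_a, shim_c above 0.2 rad or value of joint each of shim_a, shim_d above 0.2 rad or value of joint each of shim_b, shim_c above 0.2 rad or value of joint each of shim_b, shim_d above 0.2 rad or value of joint each of shim_c, shim_d above 0.2 rad) and distance of plate_center from where it was at the start of the episode below 0.012 m and linear speed of plate below 0.02 m/s); the robot touches nothing.
It fails at once if a second shim is pressed down (value of joint each of shim_a, shim_b above 0.2 rad or value of joint each of shim_a, shim_c above 0.2 rad or value of joint each of shim_a, shim_d above 0.2 rad or value of joint each of shim_b, shim_c above 0.2 rad or value of joint each of shim_b, shim_d above 0.2 rad or value of joint each of shim_c, shim_d above 0.2 rad).
It fails at once if the plate is lifted or carried (z of plate_center in the frame of tray above 0.056 m or distance of plate_center from where it was at the start of the episode above 0.02 m).
It fails at once if the tape roll is knocked off or carried away (distance of tape_roll_mid from where it was at the start of the episode above 0.03 m).
It fails at once if a bystander on the table is moved (distance of any of stain_can, tumbler, sanding_block, screwdriver, stain_brush, glue, offcut from where it was at the start of the episode above 0.03 m).
It also fails if it takes over 54 s, if anything falls off the work surface, if the arm or the gripper's body presses on something with over 40 N, if the wrist force passes 120 N, or if a joint passes its speed limit or range.

## Working session

There is one attempt and no reset: what is moved stays moved. The work goes in short steps, Python scripts to look and compute and a tool call to move; the robot and the scene stay as the last step left them, time stands still between calls to the robot, and variables do not carry over. Pictures are saved under pics/ and viewed, at most 10 in all, crops included, and the job is handed in when it is done.

Besides the shell and the picture viewer there is one more tool, called after "Call:" as a command line: name --pt "numbers of a row" for each row, then --argument value for the rest. carry_out: Moves the arm, as the interface text tells. Its arguments: {"type":"object","properties":{"rows":{"type":"array"},"grip":{"type":"number"}},"required":["rows"]}

```bash
mkdir -p pics; python3 - <<'E'
from plant import telemetry, viewer
import cv2
for n in("top","side"):
    cv2.imwrite(f"pics/{n}0.png",viewer.snapshot(n)[:,:,::-1]); c=viewer.camera_info(n); print(n,c["intrinsics"],c["extrinsics"])
print(telemetry.get_obs())
E
```

```text
top [[487.58829065   0.         319.57463773]
 [  0.         487.58829065 246.00963499]
 [  0.           0.           1.        ]] [[ 0.01364869 -0.99715892  0.07407972  0.40579328]
 [-0.99966554 -0.01523547 -0.0208971   0.0157081 ]
 [ 0.02196637 -0.07376973 -0.99703335  1.14892531]
 [ 0.          0.          0.          1.        ]]
side [[600.45824474   0.         315.09680706]
 [  0.         600.45824474 241.60976924]
 [  0.           0.           1.        ]] [[ 0.89916421 -0.31602778  0.30270474  0.07000554]
 [-0.43725347 -0.62084388  0.65066295 -0.89346385]
 [-0.01769518 -0.71741154 -0.69642485  1.02834392]
 [ 0.          0.          0.          1.        ]]
{'clock': 0.1, 'joint_pos': array([ 8.12515799e+01,  2.05865459e+01,  6.37405545e-01, -1.74643902e-02,
       -7.01350656e+01, -1.65075642e+01]), 'qvel': array([ 0.08795893, -0.08695272,  0.12694516,  0.01564775, -0.06894483,
        0.03170029]), 'tau': array([-1.57545488e-03, -5.84160519e+01,  2.93751150e+01,  7.01539367e+00,
        1.01811503e-02, -4.97442488e-05]), 'tool_pos': array([0.2878126 , 0.61001833, 0.19451384]), 'orientation': array([ 1.79914599e+02, -8.18688367e-03, -2.52619247e+01]), 'force': array([-0.9227103 , -0.20465225, -0.4634269 ]), 'moment': array([ 0.05596171,  0.00153029, -0.01310198]), 'gripper_force': 0.0, 'opening': 0.08774265382054347}
```

View pics/top0.png

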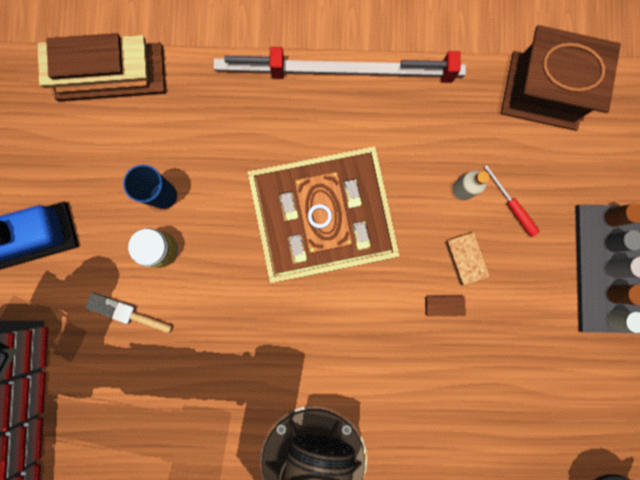

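View pics/side0.png

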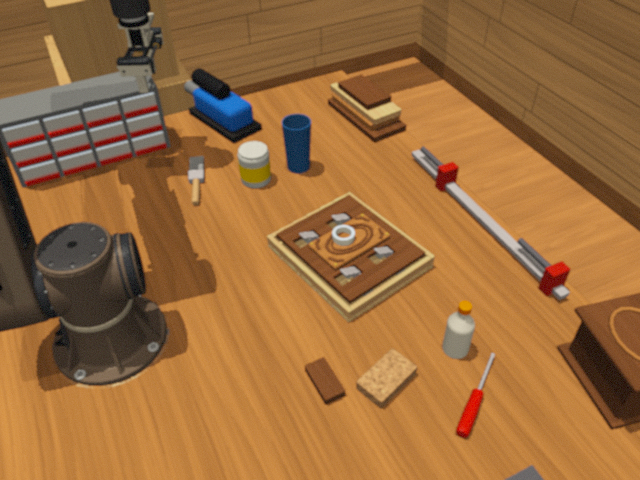

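```bash
python3 - <<'E'
import cv2,numpy as np
a=cv2.imread("pics/top0.png")[140:290,240:410]; b=cv2.imread("pics/side0.png")[190:320,262:438]
a=cv2.resize(a,(680,600),interpolation=cv2.INTER_CUBIC)
cv2.imwrite("pics/z0.png",a)
cv2.imwrite("pics/z1.png",cv2.resize(b,None,fx=4.5,fy=4.5,interpolation=cv2.INTER_CUBIC))
E
```

```text
(no output)
```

View pics/z0.png

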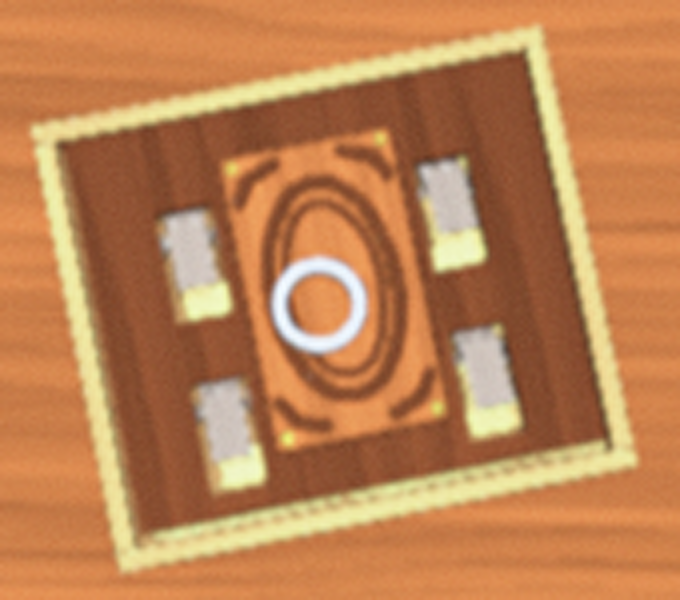

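View pics/z1.png

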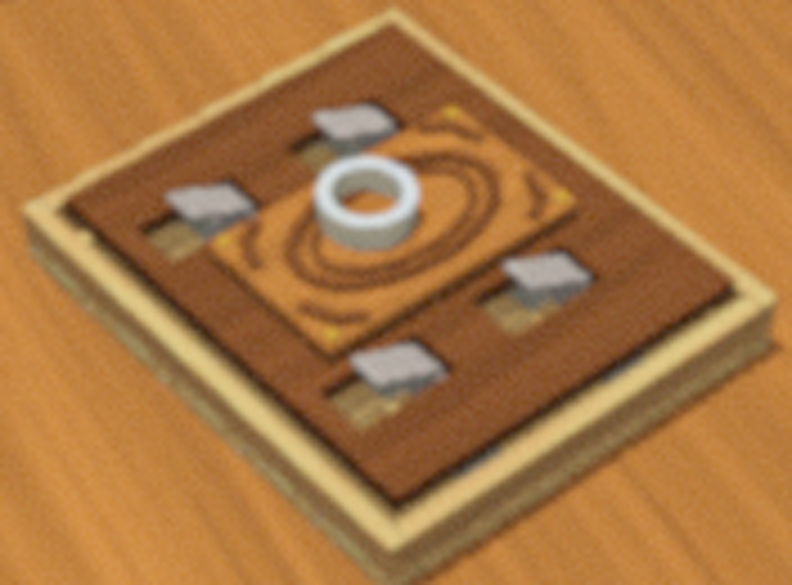

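```bash
cat > h.py <<'E'
import numpy as np
from plant import telemetry, viewer
def ray(n,p):
    c=viewer.camera_info(n);E=c["extrinsics"];d=E[:3,:3]@np.linalg.solve(c["intrinsics"],[p[0],p[1],1]);return E[:3,3],d/np.linalg.norm(d)
def onz(n,p,z):
    o,d=ray(n,p);return (o+d*(z-o[2])/d[2])
def tri(p,q):
    A=0;b=0
    for o,d in(ray("top",p),ray("side",q)):
        P=np.eye(3)-np.outer(d,d);A=A+P;b=b+P@o
    return np.linalg.solve(A,b)
top=lambda u:((u[0]+.5)/4-.5+240,(u[1]+.5)/4-.5+140)
sid=lambda u:((u[0]+.5)/4.5-.5+262,(u[1]+.5)/4.5-.5+190)
E
python3 - <<'E'
from h import *
px=[(158,213),(208,205),(232,313),(180,322),(416,162),(466,155),(486,262),(434,272),(192,387),(243,378),(266,485),(213,493),(453,333),(502,325),(522,430),(472,437)]
own=[]
for cx,cy in((31.5,75),(31.5,-75),(-68.5,75),(-68.5,-75)):
    own+=[(cx+31.5,cy+16),(cx+31.5,cy-16),(cx-31.5,cy-16),(cx-31.5,cy+16)]
own=np.array(own)/1000
W=np.array([onz("top",top(p),.046)[:2] for p in px])
def fit(own,W):
    a=own-own.mean(0);b=W-W.mean(0)
    th=np.arctan2((a[:,0]*b[:,1]-a[:,1]*b[:,0]).sum(),(a*b).sum());R=np.array([[np.cos(th),-np.sin(th)],[np.sin(th),np.cos(th)]])
    c=W.mean(0)-R@own.mean(0);return th,R,c,np.sqrt(((own@R.T+c-W)**2).mean())
th,R,c,e=fit(own,W);print("slots",np.degrees(th),c,e)
T=np.array([onz("top",top(p),.036)[:2] for p in[(33,128),(543,26),(636,463),(124,571)]])
t2=fit(np.array([(.131,.151),(.131,-.151),(-.131,-.151),(-.131,.151)]),T);print("tray",np.degrees(t2[0]),t2[2],t2[3])
for n,p,q in(("c4",(457,233),(514,276)),("c2",(494,405),(368,374))):
    w=tri(top(p),sid(q));print(n,w,"own",R.T@(w[:2]-c))
for n,v in dict(c1=(-.05,.118),c2=(-.05,-.118),c3=(.05,.118),c4=(.05,-.118),ta=(-.072,.075),tb=(-.072,-.075),tc=(.028,.075),td=(.028,-.075)).items():print(n,R@v+c)
E
```

```text
slots 12.350955367811002 [ 0.56464791 -0.01440878] 0.0013170117875288998
tray 12.575719556490426 [ 0.56390286 -0.01527328] 0.0009709774799497946
c4 [ 0.59688873 -0.08302219  0.06522688] own [ 0.01681827 -0.0739217 ]
c2 [ 0.50131875 -0.10535075  0.06081647] own [-0.08131587 -0.07529113]
c1 [0.49056501 0.09016524]
c2 [ 0.54104523 -0.14037272]
c3 [0.58825059 0.11155516]
c4 [ 0.6387308  -0.11898279]
ta [0.47827185 0.04345466]
tb [ 0.51035674 -0.1030737 ]
tc [0.57595743 0.06484458]
td [ 0.60804231 -0.08168378]
```

```bash
cat >> h.py <<'E'
from scipy.spatial.transform import Rotation as Ro
def go(x,y,z,yaw=None):
    o=telemetry.get_obs();R=Ro.from_euler("xyz",o["orientation"],degrees=True)
    d=R.inv().apply(np.array([x,y,z])-o["tool_pos"])
    t=np.zeros(3) if yaw is None else (R.inv()*Ro.from_euler("xyz",[180,0,yaw],degrees=True)).as_rotvec()
    print(o["clock"],o["tool_pos"].round(4),o["orientation"].round(2),o["force"].round(2),"->",d.round(4),t.round(4))
E
python3 -c "
from h import *
go(.4906,.0902,.195,-77.65)"
```

```text
0.1 [0.2878 0.61   0.1945] [ 1.7991e+02 -1.0000e-02 -2.5260e+01] [-0.92 -0.2  -0.46] -> [4.052e-01 3.836e-01 1.000e-04] [ 1.300e-03 -8.000e-04  9.143e-01]
```

Call:
carry_out --pt "0.405 0.384 0 0 0 0.914" --pt "0.405 0.384 0 0 0 0.914" --pt "0.405 0.384 0 0 0 0.914" --pt "0.405 0.384 0 0 0 0.914" --pt "0.405 0.384 0 0 0 0.914" --pt "0.405 0.384 0 0 0 0.914" --pt "0.405 0.384 0 0 0 0.914" --pt "0.405 0.384 0 0 0 0.914" --grip -1

```text
clock: 1.1
tool_pos: [0.4696, 0.1426, 0.1954]
orientation: [-180.0, 0.0, -77.6]
force: [-0.1, 1.7, 0.3]
opening: 0.0131
gripper_force: 0.0
```

```bash
python3 -c "
from h import *
go(.4906,.0902,.07,-77.65)"
```

```text
1.1 [0.4696 0.1426 0.1954] [-1.7998e+02  1.0000e-02 -7.7600e+01] [-0.07  1.68  0.33] -> [ 0.0557 -0.0093  0.1254] [-0.0003  0.0002  0.0009]
```

Call:
carry_out --pt "0.056 -0.009 0.05 0 0 0" --pt "0.056 -0.009 0.11 0 0 0" --pt "0.056 -0.009 0.125 0 0 0" --pt "0.056 -0.009 0.125 0 0 0" --pt "0.056 -0.009 0.125 0 0 0"

```text
clock: 1.72
tool_pos: [0.4909, 0.0923, 0.0714]
orientation: [-179.9, 0.0, -77.6]
force: [-0.3, 0.6, 0.0]
opening: 0.0003
gripper_force: 0.0
```

```bash
python3 - <<'E'
from h import *
import cv2
go(.4906,.0902,.05)
a=viewer.snapshot("top")[140:290,240:410,::-1];b=viewer.snapshot("side")[190:320,262:438,::-1]
cv2.imwrite("pics/c1.png",np.hstack([cv2.resize(a,(400,360)),cv2.resize(b,(400,360))]))
E
```

```text
1.725 [0.4909 0.0923 0.0714] [-1.7992e+02  1.0000e-02 -7.7590e+01] [-0.26  0.58  0.02] -> [0.0019 0.0008 0.0214] [0. 0. 0.]
```

View pics/c1.png

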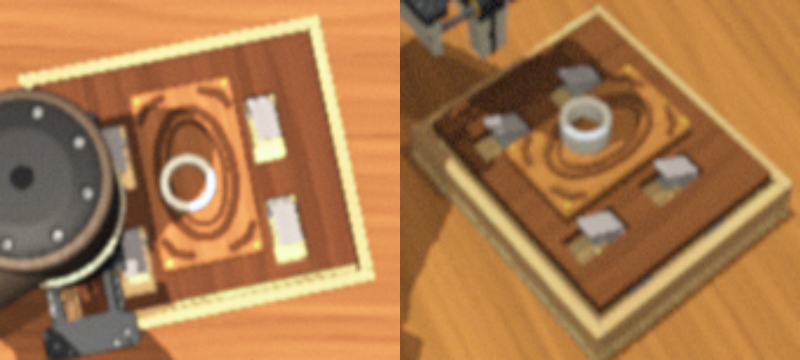

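```bash
python3 - <<'E'
from h import *
import cv2
o=telemetry.get_obs();print(o["tool_pos"],o["opening"])
ims=[]
for n in("top","side"):
    c=viewer.camera_info(n);a=viewer.snapshot(n)[:,:,::-1].copy()
    p=np.linalg.inv(c["extrinsics"])@np.r_[o["tool_pos"],1];p=c["intrinsics"]@p[:3];p=p[:2]/p[2];print(n,p)
    x,y=p.astype(int);a=a[y-80:y+80,x-60:x+60];a=cv2.resize(a,(400,533),interpolation=cv2.INTER_CUBIC);cv2.drawMarker(a,(200,267),(0,255,0),0,14,1);ims.append(a)
cv2.imwrite("pics/c2.png",np.hstack(ims))
E
```

```text
[0.49107782 0.09256289 0.07179376] 9.693384219490073e-05
top [274.67577273 242.95682233]
side [300.20072768 216.92570689]
```

View pics/c2.png

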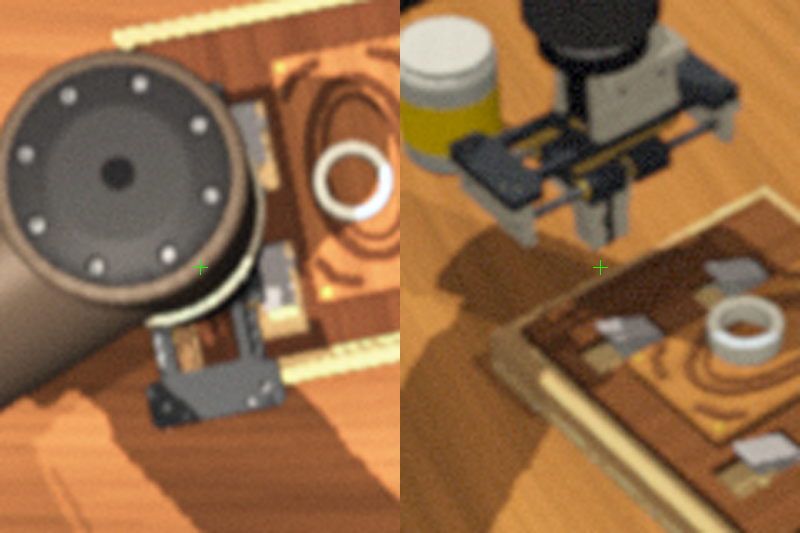

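Call:
carry_out --pt "0.002 0.001 0.01 0 0 0" --pt "0.002 0.001 0.018 0 0 0" --pt "0.002 0.001 0.021 0 0 0" --pt "0.002 0.001 0.023 0 0 0" --pt "0.002 0.001 0.023 0 0 0"

```text
clock: 2.55
tool_pos: [0.4897, 0.0896, 0.0473]
orientation: [180.0, -0.0, -77.6]
force: [1.0, 0.1, 0.5]
opening: 0.0003
gripper_force: 0.0
```

Call:
carry_out --pt "0 0 0.001 0 0 0" --pt "0 0 0.002 0 0 0" --pt "0 0 0.002 0 0 0"

```text
clock: 2.92
tool_pos: [0.4896, 0.0895, 0.0454]
orientation: [-180.0, 0.0, -77.6]
force: [0.2, 0.2, -0.1]
opening: 0.0003
gripper_force: 0.0
```

Call:
carry_out --pt "0 0 0.001 0 0 0" --pt "0 0 0.002 0 0 0" --pt "0 0 0.002 0 0 0"

```text
clock: 3.3
tool_pos: [0.4896, 0.0895, 0.0433]
orientation: [180.0, -0.0, -77.6]
force: [-0.4, 0.7, -0.8]
opening: 0.0004
gripper_force: 0.0
```

Call:
carry_out --pt "0 0 0.001 0 0 0" --pt "0 0 0.002 0 0 0" --pt "0 0 0.002 0 0 0"

```text
clock: 3.68
tool_pos: [0.4895, 0.0895, 0.0413]
orientation: [180.0, -0.0, -77.6]
force: [0.7, 0.2, 0.4]
opening: 0.0005
gripper_force: 0.0
```

```bash
python3 - <<'E'
from h import *
import cv2
o=telemetry.get_obs();print(o["tool_pos"],o["force"])
a=viewer.snapshot("side")[:,:,::-1].copy()
c=viewer.camera_info("side")
p=np.linalg.inv(c["extrinsics"])@np.r_[o["tool_pos"],1];p=c["intrinsics"]@p[:3];p=p[:2]/p[2];print(p)
x,y=p.astype(int);a=a[y-50:y+50,x-50:x+80];a=cv2.resize(a,None,fx=6,fy=6,interpolation=cv2.INTER_CUBIC);cv2.drawMarker(a,(300,300),(0,255,0),0,14,1)
cv2.imwrite("pics/c3.png",a)
E
```

```text
[0.48952343 0.08951428 0.04125579] [0.74778298 0.23420842 0.37330087]
[300.58992928 227.27698418]
```

View pics/c3.png

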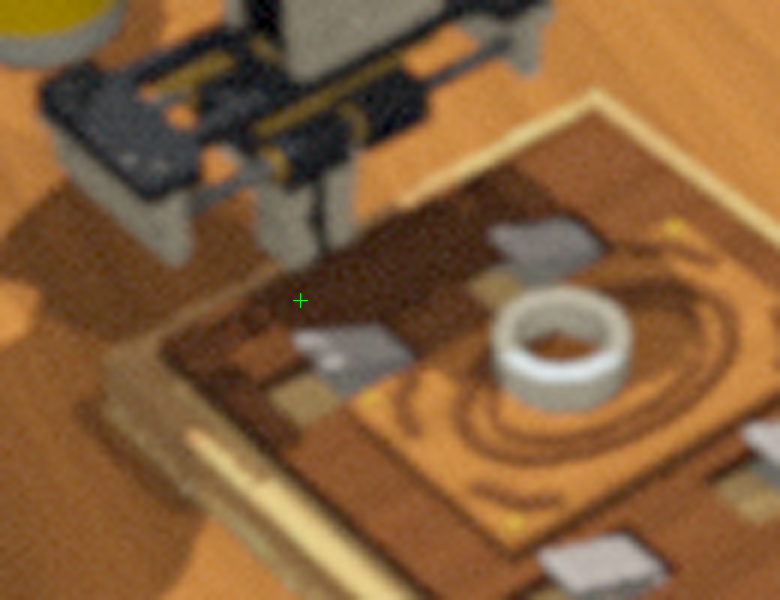

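```bash
python3 - <<'E'
from h import *
import cv2
def pr(n,w):
    c=viewer.camera_info(n);p=np.linalg.inv(c["extrinsics"])@np.r_[w,1];p=c["intrinsics"]@p[:3];return p[:2]/p[2]
s=cv2.imread("pics/side0.png");f=5;x0,y0=90,10
a=cv2.resize(s[y0:y0+110,x0:x0+110],None,fx=f,fy=f,interpolation=cv2.INTER_CUBIC)
t=np.array([.288,.61,.195]);ps=np.radians(-25.26);ty=np.array([np.sin(ps),-np.cos(ps),0])
for w,col in((t,(0,255,0)),(t+[0,0,.019],(0,0,255)),(t+.044*ty,(0,255,0)),(t-.044*ty,(0,255,0))):
    p=pr("side",w);print(p);cv2.drawMarker(a,tuple(int(v) for v in (p-[x0,y0])*f),col,0,14,2)
cv2.imwrite("pics/s.png",a)
E
```

```text
[150.01829932  92.12031982]
[148.53743737  85.81337528]
[146.94109545 100.70598881]
[152.97816827  83.86202559]
```

View pics/s.png

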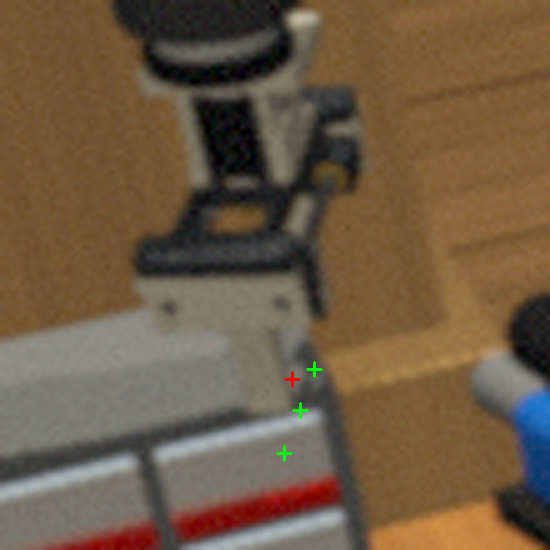

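Call:
carry_out --pt "0 0 0.001 0 0 0" --pt "0 0 0.002 0 0 0" --pt "0 0 0.003 0 0 0" --pt "0 0 0.003 0 0 0"

```text
clock: 4.22
tool_pos: [0.4895, 0.0895, 0.0382]
orientation: [180.0, -0.0, -77.6]
force: [0.0, -0.7, 0.4]
opening: 0.0004
gripper_force: 0.0
```

Call:
carry_out --pt "0 0 0.001 0 0 0" --pt "0 0 0.002 0 0 0" --pt "0 0 0.003 0 0 0" --pt "0 0 0.004 0 0 0" --pt "0 0 0.004 0 0 0"

```text
clock: 4.85
tool_pos: [0.4896, 0.0895, 0.0343]
orientation: [180.0, -0.0, -77.6]
force: [0.5, 0.3, 0.9]
opening: 0.0005
gripper_force: 0.0
```

Call:
carry_out --pt "0 0 0.001 0 0 0" --pt "0 0 0.002 0 0 0" --pt "0 0 0.003 0 0 0" --pt "0 0 0.003 0 0 0"

```text
clock: 5.35
tool_pos: [0.4896, 0.0895, 0.0313]
orientation: [180.0, -0.0, -77.6]
force: [0.1, -0.4, 0.5]
opening: 0.0004
gripper_force: 0.0
```

Call:
carry_out --pt "0 0 0.001 0 0 0" --pt "0 0 0.002 0 0 0" --pt "0 0 0.003 0 0 0" --pt "0 0 0.003 0 0 0"

```text
clock: 5.85
tool_pos: [0.4895, 0.0895, 0.0282]
orientation: [180.0, -0.0, -77.6]
force: [-0.2, 0.4, -0.3]
opening: 0.0005
gripper_force: 0.0
```

```bash
python3 - <<'E'
from h import *
import cv2
o=telemetry.get_obs();print(o["tool_pos"],o["force"])
a=viewer.snapshot("side")[:,:,::-1].copy()
s=a[170:270,250:380];cv2.imwrite("pics/c4.png",cv2.resize(s,None,fx=6,fy=6,interpolation=cv2.INTER_CUBIC))
E
```

```text
[0.48954089 0.08953066 0.02824583] [-0.16590398  0.40939018 -0.27020694]
```

View pics/c4.png

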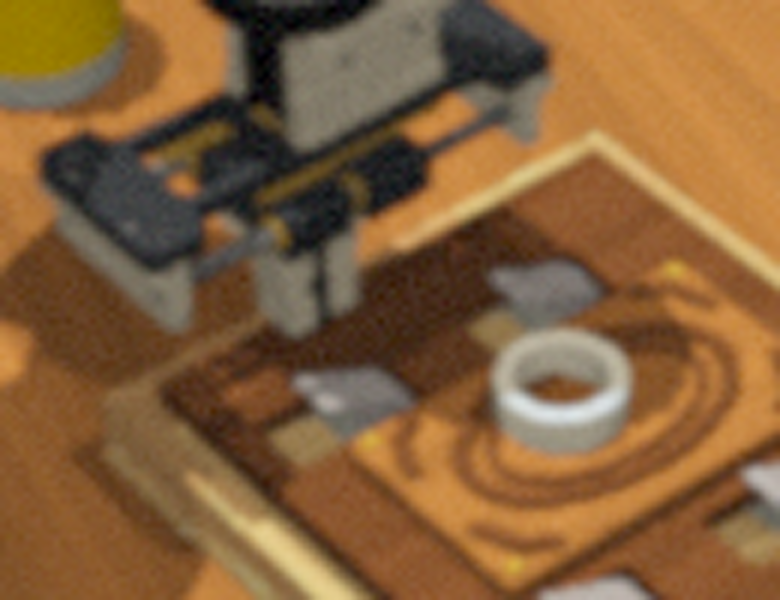

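Call:
carry_out --pt "0 0 0.001 0 0 0" --pt "0 0 0.002 0 0 0" --pt "0 0 0.002 0 0 0"

```text
clock: 6.28
tool_pos: [0.4895, 0.0895, 0.0262]
orientation: [180.0, -0.0, -77.6]
force: [0.7, 0.8, -0.3]
opening: 0.0005
gripper_force: 0.0
```

Call:
carry_out --pt "0 0 0.001 0 0 0" --pt "0 0 0.002 0 0 0" --pt "0 0 0.002 0 0 0"

```text
clock: 6.65
tool_pos: [0.4896, 0.0895, 0.0243]
orientation: [180.0, -0.0, -77.6]
force: [-0.8, -0.9, -1.6]
opening: -0.0
gripper_force: 0.0
```

Call:
carry_out --pt "0 0 0.001 0 0 0" --pt "0 0 0.001 0 0 0"

```text
clock: 6.9
tool_pos: [0.4896, 0.0896, 0.0233]
orientation: [180.0, -0.0, -77.6]
force: [-0.3, -0.6, 1.3]
opening: 0.0004
gripper_force: 0.0
```

```bash
python3 - <<'E'
from h import *
import cv2
f=[]
for i in range(4): s=viewer.snapshot("side");f.append(telemetry.get_obs()["force"])
print(np.array(f).round(2))
cv2.imwrite("pics/p1.png",s[:,:,::-1])
E
```

```text
[[-0.84 -0.6   0.23]
 [-0.64  0.5   0.33]
 [ 0.68 -0.17  0.61]
 [ 0.17 -0.97  0.37]]
```

Call:
carry_out --pt "0 0 0.001 0 0 0" --pt "0 0 0.001 0 0 0"

```text
clock: 7.35
tool_pos: [0.4895, 0.0895, 0.0223]
orientation: [180.0, -0.0, -77.6]
force: [-0.2, -0.8, 0.4]
opening: 0.0005
gripper_force: 0.0
```

Call:
carry_out --pt "0 0 0.001 0 0 0" --pt "0 0 0.001 0 0 0"

```text
clock: 7.6
tool_pos: [0.4896, 0.0896, 0.0213]
orientation: [180.0, -0.0, -77.6]
force: [-0.5, -1.3, 0.4]
opening: 0.0002
gripper_force: 0.0
```

```bash
cat >> h.py <<'E'
def frc(k=4):
    f=[]
    for i in range(k): viewer.snapshot("side");f.append(telemetry.get_obs()["force"])
    o=telemetry.get_obs();print(o["clock"],o["tool_pos"].round(4),np.mean(f,0).round(2))
E
python3 -c "
from h import *
frc()"
```

```text
7.8 [0.4896 0.0896 0.0214] [-0.1   0.2  -0.12]
```

Call:
carry_out --pt "0 0 0.001 0 0 0" --pt "0 0 0.001 0 0 0"

```text
clock: 8.05
tool_pos: [0.4896, 0.0895, 0.0203]
orientation: [180.0, -0.0, -77.6]
force: [0.1, 0.2, -0.8]
opening: 0.0003
gripper_force: 0.0
```

Call:
carry_out --pt "0 0 0.001 0 0 0" --pt "0 0 0.001 0 0 0"

```text
clock: 8.3
tool_pos: [0.4896, 0.0895, 0.0193]
orientation: [180.0, -0.0, -77.6]
force: [-0.1, 0.2, 0.9]
opening: 0.0004
gripper_force: 0.0
```

```bash
python3 -c "
from h import *
frc()"
```

```text
8.5 [0.4896 0.0896 0.0194] [ 0.06  0.27 -0.24]
```

```bash
python3 - <<'E'
from h import *
import cv2
s=viewer.snapshot("side")[:,:,::-1].copy()
h=cv2.cvtColor(s,cv2.COLOR_BGR2HSV)
for r in range(205,245): print(r,"".join("#" if (h[r,c,1]<75 and h[r,c,2]>70) else "d" if h[r,c,1]<75 else "." if h[r,c,2]>90 else "," for c in range(275,345)))
E
```

```text
205 dd##.....dddddddd,,...,,,dddddd,dd,,,d,,d,,...............,...........
206 d#######ddddddddd,,,,,,dddddddddd,,,,dd,,..............,,,,,..........
207 d##dddddddddddd,dd,,,dddddd,ddddd,,,,,,..............,,,,,,,,.........
208 #dddddddddd###dddd,,,ddddddddddddd,,,,.............,,,,,,,,.,,........
209 dddd#d#dd,...###d,,...#dddddddddd#...............,,,,,,,,,,,,,,.......
210 d##d#dddd.....###d,....dddddddd,d,.............,,,,,,,,,,,,,,,,,,.....
211 ####d##d#......#####...,ddd,ddddd............,,,,,,,,,,,,,,,,,,..,....
212 ####ddddd,.....######..,ddd,ddd###.........,,,,,,,,,,,,,,,,,,,,,,,,,..
213 ####ddddd,,...#######..,dddddd####......,,,,,,,,,,,,,,,,,,,,,,,,,.,##,
214 ddddddddd,,,#########.,,d,ddd#####....,,,,,,,,,,,,,,,,,,,,############
215 dddddd,ddd#############dd##dd######.,,,,,,,,,,,,,,,,,,,,,#############
216 ddddd##,dd#####,,.##########d######,,,,,,,,,,,,,,,,,,,,,,#############
217 ddd######dd##,....##########d######,,,,,,,,,,,,,,,,,,,,,,#############
218 ########ddd,,.....##########d#####.,,,,,,,,,,,,,,,,,,,,,,,############
219 ########,,,,.......#########d######,,,,,,,,,,,
[... 1199 characters left out ...]
,...........#######......
236 ..,,,,,,,................,##################,............########.....
237 ..,,,,,,.,..............,,,################............,.#############
238 ...,,,,,.,,...........,,,,,###############.............,,#############
239 .....,,,,,,,,,......,,,,,...###########...............,,..############
240 ......,,,,,,,,,,...,,,,......########.....................############
241 .......,,,,,,,,,,..,,.........#####........................###########
242 ........,,,,,,,,...............###...........................#########
243 .........,,,,,................................................########
244 ..........,,,,,...,.............................................######
```

Call:
carry_out --pt "0 0 0.001 0 0 0" --pt "0 0 0.0015 0 0 0" --pt "0 0 0.0015 0 0 0"

```text
clock: 8.93
tool_pos: [0.4896, 0.0895, 0.0178]
orientation: [180.0, -0.0, -77.6]
force: [-0.4, -0.0, 0.9]
opening: 0.001
gripper_force: 0.0
```

Call:
carry_out --pt "0 0 0.001 0 0 0" --pt "0 0 0.0015 0 0 0" --pt "0 0 0.0015 0 0 0"

```text
clock: 9.3
tool_pos: [0.4896, 0.0896, 0.0163]
orientation: [180.0, -0.0, -77.6]
force: [-0.5, -0.1, 0.3]
opening: -0.0001
gripper_force: 0.0
```

Call:
carry_out --pt "0 0 0.001 0 0 0" --pt "0 0 0.0015 0 0 0" --pt "0 0 0.0015 0 0 0"

```text
clock: 9.68
tool_pos: [0.4897, 0.0896, 0.0151]
orientation: [-180.0, -0.0, -77.6]
force: [-2.1, -0.6, 4.0]
opening: 0.0007
gripper_force: 2.2
```

Call:
carry_out --pt "0 0 0.001 0 0 0" --pt "0 0 0.0015 0 0 0" --pt "0 0 0.0015 0 0 0"

```text
clock: 10.05
tool_pos: [0.4897, 0.0896, 0.015]
orientation: [-180.0, -0.0, -77.6]
force: [-8.1, 0.0, 21.4]
opening: 0.0004
gripper_force: 11.1
```

```bash
python3 -c "
from h import *
frc()"
```

```text
10.25 [0.4897 0.0896 0.015 ] [-8.47  0.2  21.94]
```

Call:
carry_out --pt "0 0 -0.012 0 0 0" --pt "0 -0.05 -0.012 0 0 0" --pt "0 -0.1 -0.012 0 0 0" --pt "0 -0.1 -0.008 0 0 0" --pt "0 -0.1 -0.004 0 0 0" --pt "0 -0.1 -0.003 0 0 0" --pt "0 -0.1 -0.002 0 0 0"

```text
clock: 11.12
tool_pos: [0.5868, 0.1109, 0.0156]
orientation: [-180.0, 0.0, -77.6]
force: [0.1, 0.4, 0.5]
opening: 0.0004
gripper_force: 0.0
```

Call:
carry_out --pt "0 0 0.001 0 0 0" --pt "0 0 0.001 0 0 0"

```text
clock: 11.38
tool_pos: [0.587, 0.111, 0.0151]
orientation: [-180.0, 0.0, -77.6]
force: [-2.1, 0.6, 4.7]
opening: 0.0003
gripper_force: 2.4
```

Call:
carry_out --pt "0 0 0.0005 0 0 0" --pt "0 0 0.0005 0 0 0" --pt "0 0 0.0005 0 0 0"

```text
clock: 11.75
tool_pos: [0.5871, 0.111, 0.0151]
orientation: [-180.0, 0.0, -77.6]
force: [-4.2, 0.2, 8.2]
opening: 0.0006
gripper_force: 4.4
```

Call:
carry_out --pt "0 0 -0.05 0 0 0" --pt "0.06 0 -0.055 0 0 0" --pt "0.12 0 -0.055 0 0 0" --pt "0.18 0 -0.055 0 0 0" --pt "0.236 0 -0.055 0 0 0" --pt "0.236 0 -0.02 0 0 0" --pt "0.236 0 -0.005 0 0 0" --pt "0.236 0 -0.002 0 0 0"

```text
clock: 12.75
tool_pos: [0.6373, -0.1192, 0.0153]
orientation: [179.9, -0.0, -77.6]
force: [-0.8, 0.5, 0.4]
opening: 0.0006
gripper_force: 0.0
```

Call:
carry_out --pt "0 0 0 0 0 0" --pt "0 0 0.001 0 0 0" --pt "0 0 0.001 0 0 0"

```text
clock: 13.12
tool_pos: [0.6383, -0.1191, 0.0155]
orientation: [-179.9, -0.0, -77.6]
force: [-0.3, -0.0, 1.0]
opening: 0.0003
gripper_force: 0.0
```

Call:
carry_out --pt "0 0 0.001 0 0 0" --pt "0 0 0.001 0 0 0" --pt "0 0 0.001 0 0 0"

```text
clock: 13.5
tool_pos: [0.6383, -0.1192, 0.0151]
orientation: [-179.9, -0.0, -77.6]
force: [-2.8, 2.5, 7.4]
opening: 0.0004
gripper_force: 3.6
```

```bash
python3 -c "
from h import *
frc()"
```

```text
13.7 [ 0.6383 -0.1192  0.0151] [-2.71  2.62  7.69]
```

Call:
carry_out --pt "0 0 -0.012 0 0 0" --pt "0 0.05 -0.012 0 0 0" --pt "0 0.1 -0.012 0 0 0" --pt "0 0.1 -0.008 0 0 0" --pt "0 0.1 -0.004 0 0 0" --pt "0 0.1 -0.001 0 0 0" --pt "0 0.1 -0.001 0 0 0"

```text
clock: 14.58
tool_pos: [0.5413, -0.1408, 0.0148]
orientation: [-180.0, -0.0, -77.6]
force: [-0.8, 0.7, 3.5]
opening: 0.0004
gripper_force: 1.7
```

Call:
carry_out --pt "0 0 0.001 0 0 0" --pt "0 0 0.002 0 0 0" --pt "0 0 0.002 0 0 0"

```text
clock: 14.95
tool_pos: [0.541, -0.141, 0.0131]
orientation: [-179.9, -0.0, -77.6]
force: [2.5, -0.4, 4.1]
opening: 0.0004
gripper_force: 1.9
```

Dips at corner 2. Press to the bottom of the dip.

Call:
carry_out --pt "0 0 0.001 0 0 0" --pt "0 0 0.0015 0 0 0" --pt "0 0 0.0015 0 0 0"

```text
clock: 15.32
tool_pos: [0.5409, -0.141, 0.0118]
orientation: [-179.9, -0.0, -77.6]
force: [2.6, -1.2, 6.8]
opening: 0.0001
gripper_force: 2.9
```

Call:
carry_out --pt "0 0 0.001 0 0 0" --pt "0 0 0.0015 0 0 0" --pt "0 0 0.0015 0 0 0"

```text
clock: 15.7
tool_pos: [0.541, -0.1411, 0.0115]
orientation: [-179.9, -0.0, -77.6]
force: [-2.1, -0.6, 17.0]
opening: 0.0006
gripper_force: 8.8
```

Call:
carry_out --pt "0 0 -0.045 0 0 0" --pt "0 0 -0.045 0 0 0" --pt "-0.043 0.034 -0.045 0 0 0" --pt "-0.043 0.034 -0.045 0 0 0" --pt "-0.043 0.034 -0.03 0 0 0" --pt "-0.043 0.034 -0.026 0 0 0" --pt "-0.043 0.034 -0.026 0 0 0"

```text
clock: 16.58
tool_pos: [0.4973, -0.1066, 0.0347]
orientation: [179.9, 0.0, -77.7]
force: [-1.0, 0.7, 0.0]
opening: 0.0006
gripper_force: 0.0
```

```bash
python3 - <<'E'
from h import *
import cv2
R=Ro.from_euler("z",12.35,degrees=True).as_matrix()[:2,:2]
o=telemetry.get_obs();print("own",R.T@(o["tool_pos"][:2]-[.56465,-.01441]))
frc(3)
s=viewer.snapshot("side")[:,:,::-1]
cv2.imwrite("pics/d.png",cv2.resize(s[200:320,260:420],None,fx=5,fy=5,interpolation=cv2.INTER_CUBIC))
E
```

```text
own [-0.08548625 -0.07569014]
16.725 [ 0.498  -0.1065  0.0357] [-0.38  0.23 -0.01]
```

View pics/d.png

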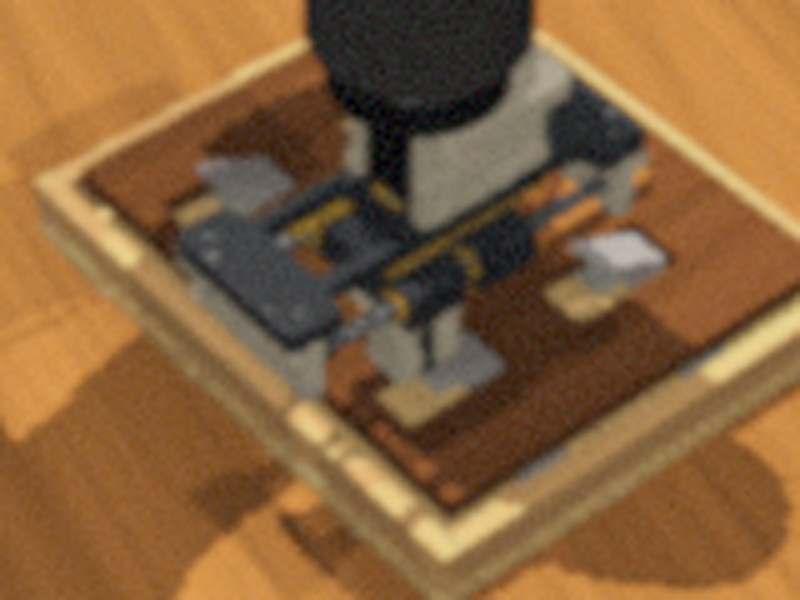

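Call:
carry_out --pt "0 -0.002 0.003 0 0 0" --pt "0 -0.002 0.006 0 0 0" --pt "0 -0.002 0.008 0 0 0" --pt "0 -0.002 0.01 0 0 0" --pt "0 -0.002 0.012 0 0 0" --pt "0 -0.002 0.012 0 0 0"

```text
clock: 17.52
tool_pos: [0.4942, -0.1072, 0.0235]
orientation: [179.5, 0.0, -77.7]
force: [-14.8, -3.0, 15.5]
opening: 0.0004
gripper_force: 10.1
```

Call:
carry_out --pt "0 0.002 0.001 0 0 0" --pt "0 0.003 0.003 0 0 0" --pt "0 0.004 0.005 0 0 0" --pt "0 0.004 0.006 0 0 0" --pt "0 0.004 0.006 0 0 0"

```text
clock: 18.15
tool_pos: [0.4937, -0.1073, 0.0178]
orientation: [179.8, 0.0, -77.6]
force: [-3.8, -1.7, 5.7]
opening: 0.0007
gripper_force: 2.6
```

Call:
carry_out --pt "0 0 0.001 0 0 0" --pt "0 0 0.0015 0 0 0" --pt "0 0 0.002 0 0 0" --pt "0 0 0.002 0 0 0"

```text
clock: 18.65
tool_pos: [0.4937, -0.1074, 0.0166]
orientation: [179.8, -0.0, -77.6]
force: [-8.9, -0.9, 18.4]
opening: 0.0002
gripper_force: 9.1
```

Call:
carry_out --pt "0 0 0.001 0 0 0" --pt "0 0 0.0015 0 0 0" --pt "0 0 0.0015 0 0 0" --pt "0 0 0.0015 0 0 0"

```text
clock: 19.15
tool_pos: [0.4936, -0.1075, 0.0162]
orientation: [179.8, -0.0, -77.6]
force: [-14.3, 0.5, 30.9]
opening: 0.0002
gripper_force: 15.6
```

Call:
carry_out --pt "0 0 -0.03 0 0 0" --pt "0 0 -0.03 0 0 0" --pt "0.043 -0.036 -0.03 0 0 0" --pt "0.043 -0.036 -0.015 0 0 0" --pt "0.043 -0.036 -0.006 0 0 0" --pt "0.043 -0.036 -0.003 0 0 0" --pt "0.043 -0.036 -0.003 0 0 0"

```text
clock: 20.02
tool_pos: [0.5397, -0.1406, 0.0172]
orientation: [180.0, 0.0, -77.6]
force: [1.1, -0.1, 0.1]
opening: 0.0004
gripper_force: 0.0
```

Call:
carry_out --pt "0 0 0.001 0 0 0" --pt "0 0 0.0015 0 0 0" --pt "0 0 0.0015 0 0 0"

```text
clock: 20.4
tool_pos: [0.5403, -0.1409, 0.0161]
orientation: [-180.0, -0.0, -77.6]
force: [0.1, 0.8, 0.8]
opening: 0.0003
gripper_force: 0.0
```

Call:
carry_out --pt "0 0 0.001 0 0 0" --pt "0 0 0.0018 0 0 0" --pt "0 0 0.0018 0 0 0"

```text
clock: 20.78
tool_pos: [0.5403, -0.141, 0.0146]
orientation: [-180.0, -0.0, -77.6]
force: [-1.6, 0.3, 6.4]
opening: 0.0001
gripper_force: 2.8
```

Call:
carry_out --pt "0 0 -0.05 0 0 0" --pt "0 0 -0.1 0 0 0" --pt "0.05 0.02 -0.15 0 0 0" --pt "0.1 0.03 -0.18 0 0 0" --pt "0.1 0.03 -0.18 0 0 0" --pt "0.1 0.03 -0.18 0 0 0"

```text
clock: 21.52
tool_pos: [0.5319, -0.2452, 0.1935]
orientation: [180.0, 0.0, -77.7]
force: [0.4, 0.3, -0.1]
opening: 0.0007
gripper_force: 0.0
```

```bash
python3 - <<'E'
from h import *
import cv2
s=viewer.snapshot("side")[:,:,::-1].copy();s0=cv2.imread("pics/side0.png")
for n,m in(("before",s0),("after",s)):
    h=cv2.cvtColor(m,cv2.COLOR_BGR2HSV);k=((h[...,1]<75)&(h[...,2]>70))[210:290,290:410]
    for i in range(*[1,(r:=cv2.connectedComponentsWithStats(k.astype("uint8")))[0]]):
        if r[2][i][4]>40: print(n,r[2][i],r[3][i].round(1))
frc(2)
E
```

```text
before [ 42   3  23  32 502] [52.1 19.2]
before [  9  20  20  13 154] [18.4 25.4]
before [ 84  36  20  12 169] [92.8 41.3]
before [ 50  56  21  12 174] [60.  61.4]
after [108   0  12  15 157] [113.6   6.6]
after [  42    3   66   53 1478] [72.8 29. ]
after [  9  20  20  13 162] [18.5 25.5]
after [109  34   7  14  62] [112.   40.8]
after [ 46  58  25  15 206] [57.9 64.3]
21.675 [ 0.5318 -0.244   0.1928] [ 0.12  0.42 -0.42]
```

```bash
python3 -c "
from plant import workorder
print(workorder.close_job())"
```

```text
the job is handed in; nothing more can be done
None
```

I found corner_2 (-x -y) to be the rocking corner, pressed its shim flat, and a re-press showed that corner now firm; I handed the job in at about 22 s of 54 s, and no verdict came back.

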